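Bolt the seal box shut through its locking disc

ROBOT

A 6-joint arm with a two-finger parallel gripper is mounted at the origin on a cart in front of the work surface, level with it; the furniture and walls round the work are solid. World frame = base frame: x ahead of the robot, y to its left, z up, the work surface at z = 0. Lengths are in mm, angles in rad, forces in N, time in s.
With the tool pointing down it reaches from about 350 to 775 mm from the base axis. Payload 7.3 kg.
Tool frame: the origin (TCP) lies midway between the tips of the shut fingers; the grasp point (between the pads) lies 19 mm behind it; z points along the fingers, y is the line along which they close (so a half turn about z gives the same grasp; the last joint's range is limited). The gripper opens to 92 mm and grips with 3 to 60 N. Pads are 19 mm wide; open, the fingers measure 130 mm over their backs; the gripper's body (75 mm by 190 mm) begins 47 mm behind the grasp point.
Start: joints at [1.183, 0.342, 1.524, -0, 1.275, -0.146], TCP at [125.695, 509.75, 226.741] pointing down, gripper open.
Joint ranges: [-2.53, 2.53], [-0.77, 2.02], [0.04, 2.7], [-1, 4.14], [0.28, 2.66], [-3.11, 3.11]. Speed limits (rad/s): [2.57, 2.57, 3.14, 3.14, 3.14, 3.14].

INTERFACE

Orientations are given as [roll, pitch, yaw] about the fixed x, y, z axes, in that order (R = Rz(yaw) Ry(pitch) Rx(roll)).
In Python, from plant import get_obs, capture, camera_model, close_job, search_frame, regions_of, pinpoint gives the robot as it stands. The module is installed in compiled form; this text tells all that it offers.
- The arm moves only by the shell command python3 -m pendant 'ROWS'. ROWS is JSON, one flat list of numbers, 7 for each row, row after row: the shift along the tool's x, y, z in units of 30 mm (1.0 is 30 mm), then the turn, a rotation vector about the tool's x, y, z in units of 4 degrees (1.0 is 4 degrees), then the closure, from -1 (fully open) to 1 (shut), so that 0 is half open. In form: [dx, dy, dz, wx, wy, wz, gripper, dx, dy, dz, wx, wy, wz, gripper, ...]. A call has 1 to 12 rows; each row shifts and turns the commanded pose from where the row before left it, along the tool's axes as they then stand; what a row does not reach is not made up. A row lasts 1/10 s, in which the tool goes at most 50 mm and 8.59 degrees, less where a joint would pass 70% of its speed; a pose out of reach is approached as far as the arm can. A call with a number of a shift or a turn outside -1 to 1 is refused whole. A call with a gripper value outside its range is refused whole. The fingers move at their own pace and stop on an object; the grip force is fixed at half the most. Time passes only in rows, so rows that do not move let the fingers close. It gives the time, the measured TCP pose, the force, the opening and the grip force at its end, in the units of the state.
- get_obs(): the state, without advancing time (a new reading comes with each control period).
- capture(name): name is "side" or "top" or "wrist"; returns the picture (480x640x3 uint8, red, green, blue); there is no depth.
- camera_model(name): a dict with "fov_y" (degrees; the focal length in pixels is half the picture's height over the tangent of half this angle, whatever the lens; pixels are square), "cx", "cy" (the principal point, pixels), "pose" (4x4, takes a point from camera to world coordinates). Camera axes: x right, y up, looking along -z (the intrinsics and any distortion apply to the point x, -y, -z); pixel columns grow to the right and rows downward; lengths in mm; the calibration is good to about 2 mm. A picture is of the moment at which its call begins: read the wrist's pose just before it. camera_model takes no time and is no camera call; for the wrist camera it gives the pose at the moment of the call.
- close_job(): hands the job in; it is judged then, once.
Trained networks look in the newest picture that a camera, given by its name, has taken for a name from the list of things; names that differ only in an ending like _2 or _b are one class to them, and where a whole thing is asked for, a point or a joint stands for the part that bears it (a point fixed in the world has none). Each returns a list of dicts, best first, with "score" (0 to 1); they miss things now and then, are a little off and sometimes report something else, mostly with a low value. They report only what shows in the picture. A call takes as long as a camera call.
- search_frame(camera, thing): "location" ([column, row] in pixels, amid what is visible of it).
- regions_of(camera, thing): "pixels" (480x640 bool, what is visible of it) and "location" ([column, row] in pixels, amid what is visible of it).
- pinpoint(camera, thing): "location" ([column, row] in pixels: a listed point, or the origin of a listed thing).
The state is a dict: "time": time; "joint_positions": joint angles; "dq": joint speeds; "tau": joint torques, N m; "tool_pos": TCP position; "tcp_rot": TCP orientation; "contact_force": force on the tool from outside, world axes, zero at the start; "moment": the same for the moment, N m; "grip_width": finger opening in mm; "finger_force": force on a finger pad.
Only numpy, scipy, OpenCV 4.12 (cv2) and the standard library are available. Lean on these libraries where they do the work, as an engineer would, in place of code of your own. Each camera call takes 0.05 s, during which the arm holds its last target. There are 200 camera calls.

TASK

Lock the sliding lid of the wooden seal box: push the peg on the slotted locking disc round until the slot lines up with the steel bolt, then push the bolt by its upright tab through the disc and into the keeper beyond, fully home. Only push gently with the fingertips; do not grip or lift the bolt or the disc, and leave the small things standing on and around the box where they are.

Things in the scene. Friction and masses are not known exactly. Their poses are not given: they have to be found in the camera images.
- seal_box: Wooden box, 110 (x) x 250 (y) x 40 mm high, fixed to the table, steel lock fittings on its flat lid. Origin: centre of its underside; z up; lid surface at z = +40 mm. The bolt slides along the box's +y over the line x = +15 mm, in a guide with 13 mm high cheeks from y = -122 to +15 mm; the last 16 mm of it are under a bridge 27 mm wide, 21.5 mm above the lid.
- keeper (a point): Middle of the keeper, a bridge 30 mm wide, 16 mm long (box y = +97 to +113 mm) and 21.5 mm above the lid, that receives the bolt's nose; this point is 10 mm above the lid, on the bolt's line.
- disc_centre (a point): Axis of the locking disc, at lid height (box frame x = +15, y = +53, z = +40 mm). The disc is 68 mm across, its top 18 mm above the lid, cut right across by a straight slot 19 mm wide for the 12 mm bolt.
- lock_disc (a joint): Angle of the locking disc about its upright axis. 0 = slot in line with the bolt, peg pointing to the box's -x; positive = peg swung toward the box's +y, the keeper end (clockwise from above). Starts at 0.55 to 1.15, stops at +-1.3, stays where it is left; 1 to 1.5 N at the peg turns it. The bolt passes within about 0.1 rad of 0 and then keeps the disc from turning.
- disc_peg (a point): Top centre of the upright round steel peg on the disc's lug: 12 mm in diameter (a collar of 14 mm half-way up), 48 mm from the disc's axis, its top 52 mm above the lid, the lug it stands on 9 mm above the lid. Push the peg sideways, round the disc's axis.
- bolt: Dark steel bolt, 0.2 kg, a loose bar 12 x 12 x 120 mm lying in the guide. Origin: centre of the bar's underside, 4 mm above the lid; +y runs to the round nose. Starts with its origin at box y = -56 to -45 mm; fully home at +51 mm, where the tab meets the guide's bridge and the nose stands in the keeper. 1 to 2 N moves it; over 30 N on bolt or disc counts as gripping.
- bolt_tab (a point): Middle of the rear face (facing the box's -y) of the upright tab at the bolt's tail: a plate 26 mm wide, 8 mm thick, from 16 to 52 mm above the lid; this point is 40 mm above the lid. Push it toward the box's +y.
- stone_seal: Bystander: brown stone seal, 20 x 20 x 54 mm, upright on the front of the lid beside the guide. Origin: centre of its underside. To be left alone.
- red_bottle: Bystander: small ink bottle with a pale nozzle, 38 mm wide, 86 mm high, on the felt mat behind the box. Origin: centre of its underside. To be left alone.
- eraser_b: Bystander: eraser in a sleeve, 19 x 43 x 12 mm, on the felt mat behind the box. Origin: centre of its underside. To be left alone.
- seal_block: Bystander: plain grey-green stone seal block, 24 x 24 x 55 mm, upright on the felt mat behind the keeper end of the box. Origin: centre of its underside. To be left alone.

How it is judged (in metres and radians):
On the way, in this order (a step that is already met when the one before it is completed fails the run):
1. the disc's slot is lined up with the bolt, while the bolt is still short of the keeper (value of joint lock_disc between -0.15 and 0.15 rad and y of bolt in the frame of seal_box below 0.03 m), for 0.1 s.
2. the bolt is pushed through the disc, fully home in the keeper (value of joint lock_disc between -0.15 and 0.15 rad and y of bolt in the frame of seal_box above 0.046 m), for 0.2 s.
At the end, for the whole second after the job is handed in: The bolt is fully home (origin within 5 mm of the end of its 0.1 m travel, box y over +46 mm), lying flat in guide, slot and keeper (tilt under 0.06 rad), at rest, and the disc is within 0.15 rad of lined up (all of step 2 and z of bolt in the frame of seal_box below 0.048 m and angle between bolt's own z axis and vertical below 0.06 rad and linear speed of bolt below 0.01 m/s); the robot touches nothing.
It fails at once if the bolt is lifted or tipped (z of bolt in the frame of seal_box above 0.052 m or angle between bolt's own z axis and vertical above 0.12 rad).
It fails at once if the bolt or the disc is gripped or forced (over 30 N from the fingers) (contact force between the fingers and bolt above 30 N or contact force between the fingers and lock_disc above 30 N).
It fails at once if a bystander is moved by more than 15 mm or tipped (distance of any of stone_seal, red_bottle, eraser_b, seal_block from where it was at the start of the episode above 0.015 m or angle between any of stone_seal, red_bottle, eraser_b, seal_block's own z axis and vertical above 0.3 rad).
It also fails if it takes over 54 s, if anything falls off the work surface, if the arm or the gripper's body presses on something with over 40 N, if the wrist force passes 120 N, or if a joint passes its speed limit or range.

## Working session

There is one attempt and no reset: what is moved stays moved. The work goes in short steps, Python scripts to look and compute and a shell command to move; the robot and the scene stay as the last step left them, time stands still between calls to the robot, and variables do not carry over. Pictures are saved under pics/ and viewed, at most 10 in all, crops included, and the job is handed in when it is done.

```bash
mkdir -p pics
cat > h.py <<'E'
import numpy as np, cv2
from plant import *
def ray(cam,px,m=None):
    m=m or camera_model(cam); P=np.array(m["pose"]); f=240/np.tan(np.radians(m["fov_y"])/2)
    d=np.array([(px[0]-m["cx"])/f,-(px[1]-m["cy"])/f,-1.]); return P[:3,3],P[:3,:3]@d
def atz(cam,px,z,m=None):
    o,d=ray(cam,px,m); return o+d*(z-o[2])/d[2]
def tri(obs):
    A=np.zeros((3,3));b=np.zeros(3)
    for o,d in obs:
        d=d/np.linalg.norm(d);M=np.eye(3)-np.outer(d,d);A+=M;b+=M@o
    p=np.linalg.solve(A,b); return p,[round(float(np.linalg.norm(np.cross(p-o,d/np.linalg.norm(d)))),1) for o,d in obs]
E
python3 - <<'E'
from h import *
np.set_printoptions(precision=1,suppress=True)
o=get_obs();print(o)
R={}
for c in["side","top"]:
    im=capture(c);cv2.imwrite(f"pics/{c}0.png",im[:,:,::-1]);m=camera_model(c);print(c,{k:v for k,v in m.items()})
    for t in["seal_box","keeper","disc_centre","disc_peg","bolt","bolt_tab","stone_seal","red_bottle","eraser_b","seal_block"]:
        r=pinpoint(c,t)
        if r: R[c,t]=r[0]["location"]; print(c,t,[(np.round(q["location"],1),round(q["score"],2)) for q in r[:2]])
for t in["seal_box","keeper","disc_centre","disc_peg","bolt","bolt_tab","stone_seal","red_bottle","eraser_b","seal_block"]:
    if ("side",t) in R and ("top",t) in R: print(t,*tri([ray(c,R[c,t]) for c in("side","top")]))
E
```

```text
{'time': 0.0, 'joint_positions': array([ 1.2,  0.3,  1.5,  0. ,  1.3, -0.1]), 'dq': array([ 0., -0.,  0.,  0., -0.,  0.]), 'tau': array([ -0. , -43.1, -24.4,   0.1,   0.1,  -0. ]), 'tool_pos': array([125.5, 509.4, 226.1]), 'tcp_rot': array([-3.1, -0. ,  2.9]), 'contact_force': array([-0.3, -0.9,  0.5]), 'moment': array([ 0.,  0., -0.]), 'finger_force': 0.0, 'grip_width': 91.97492420798487}
side {'fov_y': 56.47607657678484, 'cx': 315.0847830288797, 'cy': 237.3537721457855, 'pose': array([[   1. ,    0. ,   -0. ,  616.1],
       [  -0. ,    0.5,   -0.8, -456.3],
       [  -0. ,    0.8,    0.5,  539.9],
       [   0. ,    0. ,    0. ,    1. ]])}
side seal_box [(array([279.9, 283.2]), 0.94)]
side keeper [(array([302.5, 236.7]), 0.71)]
side disc_centre [(array([291.2, 252.2]), 0.79)]
side disc_peg [(array([282.6, 218.7]), 0.63)]
side bolt [(array([276.3, 280.4]), 0.92)]
side bolt_tab [(array([256.6, 285. ]), 0.57)]
side stone_seal [(array([236.9, 289.3]), 0.72), (array([277., 282.]), 0.67)]
side red_bottle [(array([289.4, 252.6]), 0.42)]
side eraser_b [(array([281.2, 216.3]), 0.72), (arra
[... 503 characters left out ...]
 [(array([381.9, 273.9]), 0.81), (array([425.4, 284. ]), 0.23)]
top bolt_tab [(array([423.5, 285.5]), 0.94)]
top stone_seal [(array([393.8, 314.4]), 0.69)]
top red_bottle [(array([342.9, 170.7]), 0.98)]
top eraser_b [(array([295.3, 178.9]), 0.83)]
top seal_block [(array([245.3, 198. ]), 0.8)]
seal_box [551.8 238.8  -1.4] [2.4, 2.4]
keeper [598.  335.7  44.5] [1.3, 1.3]
disc_centre [579.1 283.4  41.7] [2.2, 2.2]
disc_peg [561.6 330.2  92.1] [1.2, 1.2]
bolt [551.6 184.8  47.3] [1.3, 1.3]
bolt_tab [529.7 126.5  84. ] [3.9, 3.9]
stone_seal [486.8 165.3  44.7] [2.4, 2.4]
red_bottle [637.2 236.6  91.2] [62.6, 62.6]
eraser_b [619.2 304.2 129.2] [60.6, 60.6]
seal_block [671.1 403.9 -11.2] [0.9, 0.9]
```

Run:
```python
from h import *
a=cv2.imread("pics/top0.png")[120:360,200:480];b=cv2.imread("pics/side0.png")[160:340,190:400]
cv2.imwrite("pics/t1.png",cv2.resize(a,(700,600)));cv2.imwrite("pics/s1.png",cv2.resize(b,(700,600)))
np.set_printoptions(precision=2,suppress=True)
# fit box pose (x,y,yaw) with known z by least squares over pixel rays
from scipy.optimize import least_squares
ms={c:camera_model(c) for c in("side","top")}
obs=[("side",(279.9,283.2),(0,0,0)),("top",(345.5,274.6),(0,0,0)),("side",(302.5,236.7),(15,105,50)),("top",(283.7,242),(15,105,50)),("side",(291.2,252.2),(15,53,40)),("top",(317.4,252.7),(15,53,40))]
bo=[("side",(276.3,280.4),(15,0,44),1),("top",(381.9,273.9),(15,0,44),1),("side",(256.6,285),(15,-60,80),1),("top",(423.5,285.5),(15,-60,80),1)]
pg=[("side",(282.6,218.7)),("top",(284.6,262.9))]
def res(p):
    x,y,t,by,al=p;R=np.array([[np.cos(t),-np.sin(t)],[np.sin(t),np.cos(t)]]);r=[]
    def add(c,px,l):
        w=R@np.array(l[:2],float)+[x,y]; r.extend(atz(c,px,l[2],ms[c])[:2]-w)
    for c,px,l in obs: add(c,px,l)
    for c,px,l,_ in bo: add(c,px,(l[0],l[1]+by,l[2]))
    for c,px in pg: add(c,px,(15-48*np.cos(al),53+48*np.sin(al),92))
    return r
s=least_squares(res,[552,239,-.4,-50,.8],loss="soft_l1",f_scale=3);print(s.x);print(np.array(res(s.x)).reshape(-1,2))
```

```text
[550.8  238.47  -0.31 -49.8    0.86]
[[ 3.53 -1.16]
 [-1.47  0.08]
 [ 2.67 -6.94]
 [-0.49  1.17]
 [-4.31  1.05]
 [ 0.31 -0.85]
 [ 2.38  2.76]
 [ 0.33 -2.16]
 [-6.92  1.78]
 [ 1.61 -2.89]
 [-1.96  1.48]
 [ 0.47  1.64]]
```

View pics/t1.png

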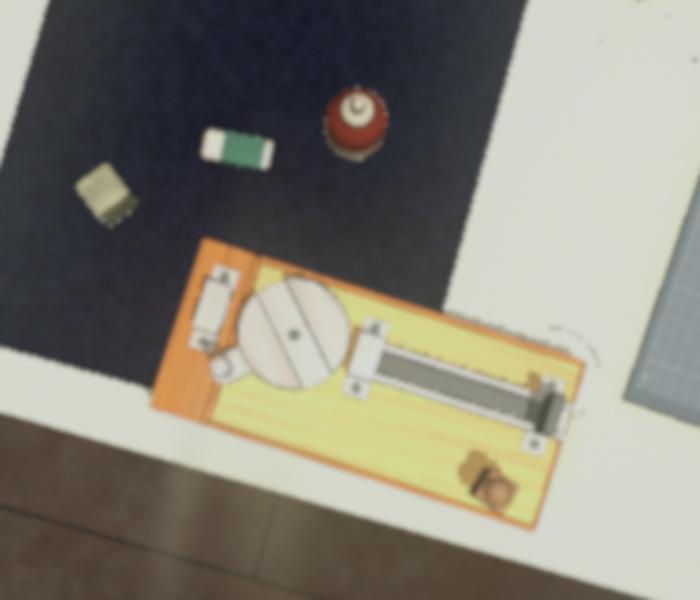

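View pics/s1.png

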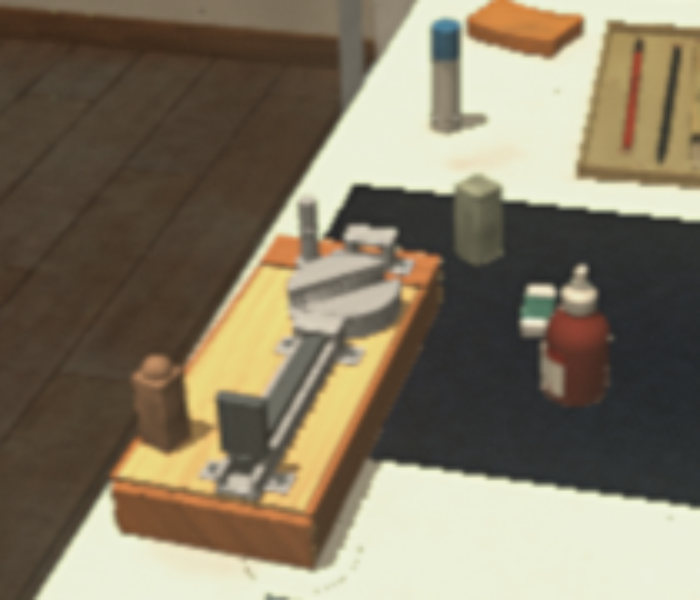

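The top picture shows the disc at zoomed (295,335), with its slot diagonal and the peg at (222,368). The tab is at (548,410), the stone seal at (490,490), and the other bystanders sit well behind the box. The box long edge slopes about 18°, which matches the fitted yaw of -0.31. In the side picture the peg and tab stand upright and the bolt lies in its guide.

```bash
cat >> h.py <<'E'
BX=[550.8,238.5,-0.31]
def w2b(p):
    c,s=np.cos(BX[2]),np.sin(BX[2]);d=np.array(p[:2])-BX[:2];return np.array([c*d[0]+s*d[1],-s*d[0]+c*d[1]])
def b2w(p):
    c,s=np.cos(BX[2]),np.sin(BX[2]);return np.array([BX[0]+c*p[0]-s*p[1],BX[1]+s*p[0]+c*p[1]])
def go(bx,by,z):
    from scipy.spatial.transform import Rotation as Ro
    o=get_obs();R=Ro.from_euler("xyz",o["tcp_rot"]);G=Ro.from_euler("xyz",[np.pi,0,np.pi+BX[2]])
    d=np.r_[b2w((bx,by)),z]-o["tool_pos"]
    print("t",o["time"],"box",w2b(o["tool_pos"]).round(1),"z",round(o["tool_pos"][2],1),"F",o["contact_force"].round(1))
    print("turn units",(np.degrees((R.inv()*G).as_rotvec())/4).round(2),"shift units now",(R.inv().apply(d)/30).round(2),"after turn",(G.inv().apply(d)/30).round(2))
E
python3 -c "
from h import *
go(-16,135,150)
m=camera_model('top')
print(w2b(atz('top',(393.8,314.4),40)), w2b(atz('top',(284.6,262.9),92)),w2b(atz('top',(423.5,285.5),80)))"
```

```text
t 1.1 box [-487.6  128.6] z 226.7 F [ 0.1 -0.2  0.8]
turn units [0.   0.   0.98] shift units now [-15.7   -0.86   2.56] after turn [-15.72   0.21   2.56]
[-36.50387565 -88.73164949] [-16.58797525  91.0626887 ] [  17.79326548 -112.03199851]
```

```bash
python3 -m pendant '[0,0,0,0,0,0.98,1, -0.5,0,0,0,0,0,1, -1,0,0,0,0,0,1, -1,0,0,0,0,0,1, -1,0,0,0,0,0,1, -1,0,0,0,0,0,1, -1,0,0,0,0,0,1, -1,0,0,0,0,0,1, -1,0,0,0,0,0,1, -1,0,0,0,0,0,1, -1,0,0,0,0,0,1, -1,0,0,0,0,0,1]'; python3 -m pendant '[-1,0.2,0,0,0,0,1, -1,0,0.3,0,0,0,1, -1,0,0.5,0,0,0,1, -1,0,0.5,0,0,0,1, -0.7,0,0.5,0,0,0,1, -0.5,0,0.5,0,0,0,1, 0,0,0,0,0,0,1, 0,0,0,0,0,0,1]'
python3 - <<'E'
from h import *
np.set_printoptions(precision=1,suppress=True)
go(-16,130,75)
m=camera_model("wrist");im=capture("wrist");cv2.imwrite("pics/w1.png",im[:,:,::-1])
for t,z in(("disc_peg",92),("keeper",50),("disc_centre",40),("bolt_tab",80)):
    r=pinpoint("wrist",t)
    if r:print(t,r[0]["score"],r[0]["location"],w2b(atz("wrist",r[0]["location"],z,m)))
E
```

```text
time: 2.3
tool_pos: [427.6, 412.2, 226.7]
tcp_rot: [-3.142, 0.0, 2.833]
contact_force: [-0.0, 0.7, 0.3]
grip_width: 1.9
finger_force: 0.0
time: 3.1
tool_pos: [575.7, 371.5, 157.5]
tcp_rot: [-3.141, -0.001, 2.832]
contact_force: [0.2, -0.0, -0.5]
grip_width: 0.7
finger_force: 0.0
t 3.1 box [-16.8 134.3] z 157.5 F [ 0.2 -0.  -0.5]
turn units [-0. -0.  0.] shift units now [-0.  -0.1  2.8] after turn [-0.  -0.1  2.8]
disc_peg 0.71 [234.2, 243.5] [-20.8  86.4]
keeper 0.66 [278.9, 275.5] [ 13.1 105.7]
disc_centre 0.75 [201.6, 272.2] [14.4 51.8]
```

View pics/w1.png

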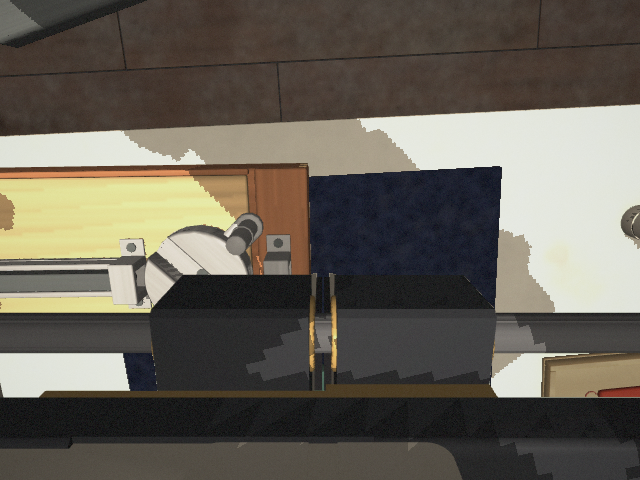

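The wrist picture shows the peg top at about (238,243), the disc at (200,270) and the keeper at (278,258), which agrees with the box fit. The gripper hides the rest.

Run:
```python
from h import *
m=camera_model("wrist");P=np.array(m["pose"]);f=240/np.tan(np.radians(m["fov_y"])/2)
o=get_obs();t=o["tool_pos"];print(P.round(2),f,m["cx"],m["cy"])
ty=np.array([.305,.952,0])
for dz in(0,20,40,66):
  for dy in(0,20,65):
    q=P[:3,:3].T@(t+ty*dy+[0,0,dz]-P[:3,3]);print(dz,dy,(m["cx"]+f*q[0]/-q[2]).round(),(m["cy"]-f*q[1]/-q[2]).round(),-q[2].round())
print(w2b(P[:3,3]), w2b(atz("wrist",(254,226),49,m)))
```

```text
[[ 3.0000e-01 -9.2000e-01 -2.4000e-01  5.1095e+02]
 [ 9.5000e-01  2.9000e-01  8.0000e-02  3.9340e+02]
 [ 0.0000e+00 -2.6000e-01  9.7000e-01  3.1708e+02]
 [ 0.0000e+00  0.0000e+00  0.0000e+00  1.0000e+00]] 427.0164407141651 322.54534302699943 234.48804754683314
0 0 322.0 298.0 170.0
0 20 372.0 298.0 170.0
0 65 485.0 298.0 170.0
20 0 322.0 321.0 151.0
20 20 378.0 321.0 151.0
20 65 506.0 321.0 151.0
40 0 321.0 350.0 131.0
40 20 386.0 350.0 131.0
40 65 532.0 350.0 132.0
66 0 321.0 404.0 106.0
66 20 402.0 404.0 106.0
66 65 582.0 404.0 106.0
[-85.20707817 135.35914621] [-20.01650153  91.27857742]
```

```bash
python3 -m pendant '[0,0.95,0,0,0,0,1, 0.1,0,0.7,0,0,0,1, 0,0,0.8,0,0,0,1, 0,0,0.7,0,0,0,1, 0,0,0.65,0,0,0,1, 0,0,0,0,0,0,1, 0,0,0,0,0,0,1]'
python3 - <<'E'
from h import *
go(-20,150,72)
cv2.imwrite("pics/s2.png",cv2.resize(capture("side")[:,:,::-1][100:340,190:470],(700,600)))
E
```

```text
time: 4.05
tool_pos: [581.8, 400.2, 73.1]
tcp_rot: [3.141, 0.0, 2.832]
contact_force: [-0.5, -0.7, -0.2]
grip_width: 0.3
finger_force: 0.0
t 4.05 box [-19.8 163.5] z 73.1 F [-0.5 -0.7 -0.2]
turn units [0.01 0.01 0.01] shift units now [ 0.01 -0.45  0.04] after turn [ 0.01 -0.45  0.04]
```

View pics/s2.png

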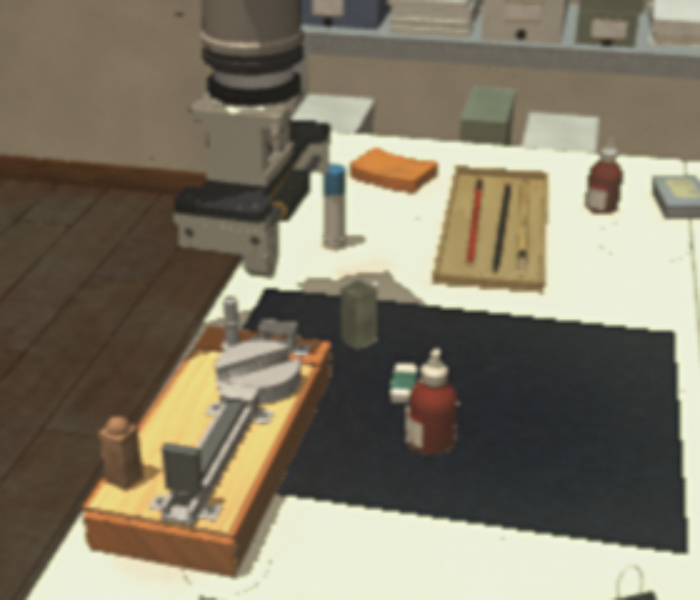

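The side picture shows the shut fingertips hanging clear behind the peg, with nothing else near. The fingers are narrow and the wide parts are the body above them. I'll approach toward -y in small steps.

```bash
python3 -m pendant '[0,-0.5,0,0,0,0,1, 0,-0.5,0,0,0,0,1, 0,-0.2,0,0,0,0,1, 0,-0.1,0,0,0,0,1, 0,0,0,0,0,0,1]'; for i in 1; do python3 -c "
from h import *
go(-20,110,72)"; done
python3 -m pendant '[0,-0.1,0,0,0,0,1, 0,-0.1,0,0,0,0,1, 0,-0.1,0,0,0,0,1, 0,0,0,0,0,0,1]'
```

```text
time: 4.6
tool_pos: [570.5, 362.8, 73.2]
tcp_rot: [3.14, 0.001, 2.831]
contact_force: [0.4, -0.0, -0.2]
grip_width: 0.5
finger_force: 0.0
t 4.6 box [-19.2 124.4] z 73.2 F [ 0.4 -0.  -0.2]
turn units [ 0.02  0.02 -0.01] shift units now [ 0.03 -0.48  0.04] after turn [ 0.03 -0.48  0.04]
time: 5.0
tool_pos: [567.1, 353.7, 72.1]
tcp_rot: [-3.141, -0.0, 2.831]
contact_force: [-0.1, -0.2, -0.6]
grip_width: 0.3
finger_force: 0.0
```

```bash
python3 -m pendant '[0,-0.1,0,0,0,0,1, 0,-0.1,0,0,0,0,1, 0,-0.1,0,0,0,0,1]'; python3 -m pendant '[0,-0.1,0,0,0,0,1, 0,-0.1,0,0,0,0,1, 0.05,-0.1,0,0,0,0,1]';python3 - <<'E'
from h import *
np.set_printoptions(precision=1,suppress=True)
go(-33,75,72)
cv2.imwrite("pics/t2.png",capture("top")[:,:,::-1]);print([(r["score"],r["location"],w2b(atz("top",r["location"],92))) for r in pinpoint("top","disc_peg")])
a=capture("side")[:,:,::-1];print([(r["score"],r["location"],w2b(atz("side",r["location"],92))) for r in pinpoint("side","disc_peg")])
cv2.imwrite("pics/s3.png",cv2.resize(a[160:340,190:400],(700,600)))
E
```

```text
time: 5.3
tool_pos: [563.6, 347.4, 72.3]
tcp_rot: [3.138, -0.002, 2.831]
contact_force: [-5.1, 12.8, 0.0]
grip_width: 0.5
finger_force: 5.4
time: 5.6
tool_pos: [559.7, 338.5, 72.4]
tcp_rot: [3.14, -0.001, 2.832]
contact_force: [-0.5, 4.3, 0.6]
grip_width: 0.5
finger_force: 1.5
t 5.6 box [-22.  98.] z 72.4 F [-0.5  4.3  0.6]
turn units [ 0. -0.  0.] shift units now [ 0.4 -0.8  0. ] after turn [ 0.4 -0.8  0. ]
[]
[]
```

View pics/s3.png

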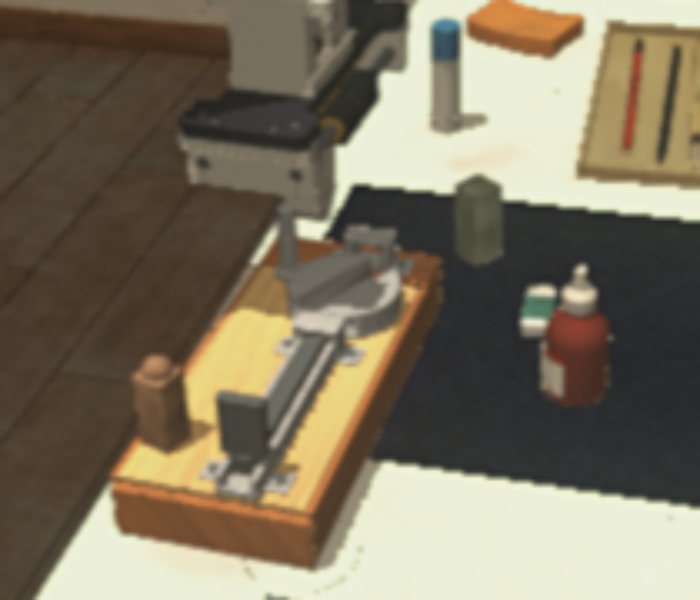

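The disc is turning: the peg, seen at zoomed (287,225), has swung, and the slot is straighter. I'll keep pushing along the arc at about 2 mm per row.

```bash
python3 -m pendant '[0.05,-0.06,0,0,0,0,1, 0.05,-0.06,0,0,0,0,1, 0.05,-0.06,0,0,0,0,1, 0.04,-0.06,0,0,0,0,1, 0.04,-0.06,0,0,0,0,1, 0.04,-0.06,0,0,0,0,1, 0.03,-0.06,0,0,0,0,1, 0.02,-0.06,0,0,0,0,1, 0.02,-0.06,0,0,0,0,1, 0.01,-0.06,0,0,0,0,1, 0,-0.06,0,0,0,0,1, 0,0,0,0,0,0,1]'
python3 - <<'E'
from h import *
np.set_printoptions(precision=1,suppress=True)
go(-33,73,72)
m=camera_model("wrist");a=capture("wrist")[:,:,::-1];print([(r["score"],r["location"],w2b(atz("wrist",r["location"],92,m))) for r in pinpoint("wrist","disc_peg")])
cv2.imwrite("pics/w2.png",a)
b=capture("side")[:,:,::-1];cv2.imwrite("pics/c3.png",np.hstack([cv2.resize(a[160:400,0:320],(400,300)),cv2.resize(b[190:265,250:350],(400,300))]))
E
```

```text
time: 7.0
tool_pos: [544.0, 321.5, 72.2]
tcp_rot: [-3.141, -0.001, 2.831]
contact_force: [-0.2, 0.7, 1.0]
grip_width: 0.3
finger_force: 0.2
t 7.0 box [-31.8  77. ] z 72.2 F [-0.2  0.7  1. ]
turn units [-0. -0. -0.] shift units now [ 0.  -0.1  0. ] after turn [ 0.  -0.1  0. ]
[]
```

View pics/c3.png

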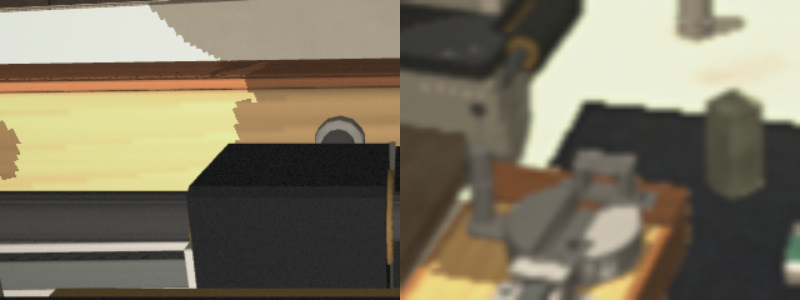

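The left half shows the peg foot just ahead of the finger, and the right half shows the slot almost in line with the keeper. I'll push 4 mm more, then back off, raise and measure.

```bash
python3 -m pendant '[0,-0.05,0,0,0,0,1, 0,-0.04,0,0,0,0,1, 0,-0.04,0,0,0,0,1, 0,0,0,0,0,0,1]'; python3 -c "
from h import *
go(-80,110,150)"; python3 -m pendant '[0,0.3,0,0,0,0,1, 0,0.5,0,0,0,0,1, 0,0.4,-0.7,0,0,0,1, 0,0.5,-1,0,0,0,1, 0,0.5,-1,0,0,0,1, 0,0,-0.2,0,0,0,1, 0,0,0,0,0,0,1]'
python3 - <<'E'
from h import *
np.set_printoptions(precision=1,suppress=True)
a=[]
for c in("wrist","side","top"):
    m=camera_model(c);im=capture(c)[:,:,::-1];a.append(im)
    for t,z in(("disc_peg",92),("disc_centre",40),("keeper",50)):
        for r in pinpoint(c,t)[:1]: print(c,t,r["score"],r["location"],w2b(atz(c,r["location"],z,m)))
cv2.imwrite("pics/c4.png",np.hstack([cv2.resize(a[0][150:350,50:320],(405,300)),cv2.resize(a[1][190:265,250:350],(390,300))]))
E
```

```text
time: 7.55
tool_pos: [543.0, 317.8, 72.2]
tcp_rot: [-3.141, -0.0, 2.831]
contact_force: [0.1, 0.7, -0.4]
grip_width: 0.3
finger_force: 0.3
t 7.55 box [-31.6  73.2] z 72.2 F [ 0.1  0.7 -0.4]
turn units [-0. -0. -0.] shift units now [ 1.61  1.23 -2.59] after turn [ 1.61  1.23 -2.59]
time: 8.25
tool_pos: [563.7, 381.4, 160.2]
tcp_rot: [3.14, 0.002, 2.832]
contact_force: [0.1, -0.2, 0.4]
grip_width: 0.6
finger_force: 0.0
wrist disc_peg 0.95 [161.7, 246.1] [-32.8  51.7]
side disc_peg 0.67 [268.5, 224.2] [-38.2  62. ]
side disc_centre 0.61 [290.6, 252.9] [10.1 50. ]
side keeper 0.95 [301.2, 233.4] [ 12.7 110.9]
top disc_peg 0.67 [307.5, 282.6] [-32.9  50.3]
top disc_centre 0.57 [319.2, 254.6] [13.5 48.7]
top keeper 0.85 [284.5, 240.8] [ 16.  105.4]
```

View pics/c4.png

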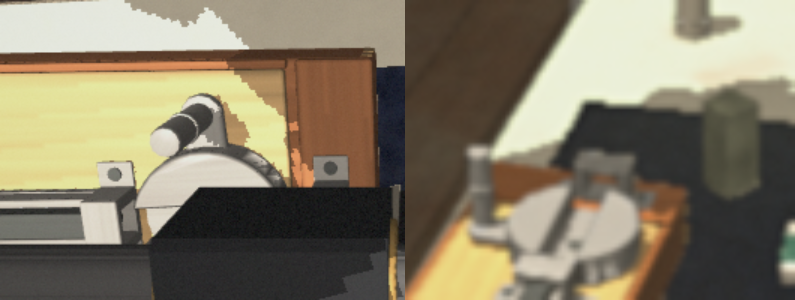

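The wrist and side pictures both show the slot running in line with bolt and keeper. The peg sits at about (-33, 51), so the disc angle is within roughly 0.05 rad of zero. Next I'll go behind the tab.

```bash
python3 -c "
from h import *
go(15,-152,160)"; python3 -m pendant '[-0.4,-1,0,0,0,0,1, -0.4,-1,0,0,0,0,1, -0.4,-1,0,0,0,0,1, -0.4,-1,0,0,0,0,1, 0,-1,0,0,0,0,1, 0,-1,0,0,0,0,1, 0,-1,0,0,0,0,1, 0,-1,0,0,0,0,1, 0,-1,0,0,0,0,1, 0,0,0,0,0,0,1]'
python3 - <<'E'
from h import *
np.set_printoptions(precision=1,suppress=True)
go(15,-152,62)
for c in("wrist","top"):
    m=camera_model(c);capture(c)
    for t,z in(("bolt_tab",80),("bolt",44),("stone_seal",40)):
        for r in pinpoint(c,t)[:1]: print(c,t,r["score"],r["location"],w2b(atz(c,r["location"],z,m)))
E
```

```text
t 8.85 box [-31.6 139.3] z 159.1 F [0.2 0.6 0.5]
turn units [-0. -0. -0.] shift units now [-1.56 -9.71 -0.03] after turn [-1.55 -9.71 -0.03]
time: 9.85
tool_pos: [525.7, 106.4, 159.5]
tcp_rot: [-3.141, -0.0, 2.828]
contact_force: [-0.5, 0.4, 0.0]
grip_width: 0.5
finger_force: 0.0
t 9.85 box [  16.4 -133.5] z 159.5 F [-0.5  0.4  0. ]
turn units [-0. -0. -0.] shift units now [ 0.  -0.6  3.2] after turn [ 0.1 -0.6  3.2]
wrist bolt_tab 0.66 [362.5, 240.8] [  14.9 -110.2]
wrist bolt 0.64 [446.3, 230.8] [ 18.2 -51.6]
wrist stone_seal 0.83 [392.5, 144.1] [-37.8 -88.7]
top bolt_tab 0.71 [425.1, 286.7] [  16.9 -114.8]
top bolt 0.76 [382.2, 273.2] [ 17.3 -51.8]
top stone_seal 0.74 [396.9, 316.9] [-38.6 -94.4]
```

```bash
python3 -m pendant '[0,-0.7,0,0,0,0,1, 0,0,0.8,0,0,0,1, 0,0,0.8,0,0,0,1, 0,0,0.8,0,0,0,1, 0,0,0.5,0,0,0,1, 0,0,0.33,0,0,0,1, 0,0.2,0,0,0,0,1, 0,0.2,0,0,0,0,1, 0,0,0,0,0,0,1]';python3 -m pendant '[0,0.05,0,0,0,0,1, 0,0.05,0,0,0,0,1, 0,0.05,0,0,0,0,1, 0,0.05,0,0,0,0,1, 0,0.05,0,0,0,0,1]';python3 -m pendant '[0,0.05,0,0,0,0,1, 0,0.05,0,0,0,0,1, 0,0.05,0,0,0,0,1, 0,0.05,0,0,0,0,1, 0,0.05,0,0,0,0,1]'; python3 -c "
from h import *
go(16,-25,62)"
```

```text
time: 11.15
tool_pos: [524.8, 101.5, 63.3]
tcp_rot: [3.141, 0.002, 2.832]
contact_force: [0.6, 0.0, 0.7]
grip_width: 0.5
finger_force: 0.0
time: 11.65
tool_pos: [526.1, 107.7, 62.4]
tcp_rot: [3.141, 0.0, 2.831]
contact_force: [0.3, -0.1, -0.6]
grip_width: 0.7
finger_force: 0.0
time: 12.15
tool_pos: [528.3, 114.7, 62.3]
tcp_rot: [-3.141, -0.0, 2.831]
contact_force: [-1.0, -1.3, -0.3]
grip_width: 0.4
finger_force: 0.9
t 12.15 box [  16.3 -124.8] z 62.3 F [-1.  -1.3 -0.3]
turn units [-0. -0. -0.] shift units now [0.01 3.33 0.01] after turn [0.01 3.33 0.01]
```

```bash
python3 -m pendant '[0,0.08,0,0,0,0,1, 0,0.08,0,0,0,0,1, 0,0.08,0,0,0,0,1, 0,0.08,0,0,0,0,1, 0,0.08,0,0,0,0,1, 0,0.08,0,0,0,0,1, 0,0.08,0,0,0,0,1, 0,0.08,0,0,0,0,1, 0,0.08,0,0,0,0,1, 0,0.08,0,0,0,0,1]'
python3 - <<'E'
from h import *
np.set_printoptions(precision=1,suppress=True)
go(16,-25,62)
for c in("wrist","top"):
    m=camera_model(c);im=capture(c)[:,:,::-1];cv2.imwrite(f"pics/{c}5.png",im)
    for t,z in(("bolt_tab",80),("bolt",44),("disc_peg",92)):
        for r in pinpoint(c,t)[:1]: print(c,t,r["score"],r["location"],w2b(atz(c,r["location"],z,m)))
E
```

```text
time: 13.15
tool_pos: [535.7, 137.8, 62.3]
tcp_rot: [3.142, -0.0, 2.831]
contact_force: [-0.1, -2.3, -0.3]
grip_width: 0.6
finger_force: 0.7
t 13.15 box [  16.3 -100.5] z 62.3 F [-0.1 -2.3 -0.3]
turn units [ 0. -0. -0.] shift units now [0.  2.5 0. ] after turn [0.  2.5 0. ]
wrist bolt 0.84 [500.1, 285.1] [ 18.  -21.9]
top bolt 0.81 [365.1, 270.5] [ 12.8 -25.7]
top disc_peg 0.58 [307.8, 279.7] [-28.8  51.2]
```

View pics/wrist5.png

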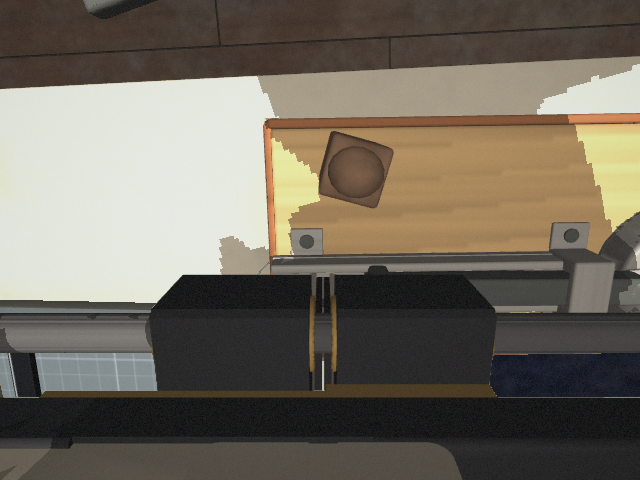

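The bolt is sliding: tail near (380,270), stone seal undisturbed at (356,170), bolt now at about y = -25. Its nose is already entering the slot at only about 2 N, so I'll go on.

```bash
python3 -m pendant '[0,0.08,0,0,0,0,1, 0,0.08,0,0,0,0,1, 0,0.08,0,0,0,0,1, 0,0.08,0,0,0,0,1, 0,0.08,0,0,0,0,1, 0,0.08,0,0,0,0,1, 0,0.08,0,0,0,0,1, 0,0.08,0,0,0,0,1, 0,0.08,0,0,0,0,1, 0,0.08,0,0,0,0,1]' && python3 -m pendant '[0,0.08,0,0,0,0,1, 0,0.08,0,0,0,0,1, 0,0.08,0,0,0,0,1, 0,0.08,0,0,0,0,1, 0,0.08,0,0,0,0,1]'
```

```text
time: 14.55
tool_pos: [543.1, 160.7, 62.3]
tcp_rot: [3.142, 0.0, 2.831]
contact_force: [-1.5, -2.4, 1.2]
grip_width: 0.3
finger_force: 1.4
time: 15.05
tool_pos: [546.7, 172.1, 62.4]
tcp_rot: [-3.142, 0.0, 2.831]
contact_force: [-1.7, -3.2, 2.8]
grip_width: 0.4
finger_force: 1.8
```

```bash
python3 -c "
from h import *
go(16,-25,62)"
```

```text
t 15.05 box [ 16.4 -64.5] z 62.4 F [-1.7 -3.2  2.8]
turn units [-0.  0. -0.] shift units now [0.01 1.32 0.01] after turn [0.01 1.32 0.01]
```

```bash
M='x'; python3 -m pendant '[0,0.08,0,0,0,0,1, 0,0.08,0,0,0,0,1, 0,0.08,0,0,0,0,1, 0,0.08,0,0,0,0,1, 0,0.08,0,0,0,0,1]' | grep -E "tool_pos|contact"; python3 -m pendant '[0,0.08,0,0,0,0,1, 0,0.08,0,0,0,0,1, 0,0.08,0,0,0,0,1, 0,0.08,0,0,0,0,1, 0,0.08,0,0,0,0,1]'| grep -E "tool_pos|contact"
python3 - <<'E'
from h import *
np.set_printoptions(precision=1,suppress=True)
go(16,-23,62)
for c in("side","top"):
    m=camera_model(c);im=capture(c)[:,:,::-1];cv2.imwrite(f"pics/{c}6.png",im)
    for t,z in(("bolt_tab",80),("bolt",44),("disc_peg",92)):
        for r in pinpoint(c,t)[:1]: print(c,t,r["score"],r["location"],w2b(atz(c,r["location"],z,m)))
E
```

```text
tool_pos: [550.4, 183.3, 62.6]
contact_force: [-2.0, -5.5, 6.4]
tool_pos: [554.1, 194.7, 62.6]
contact_force: [-1.5, -4.7, 5.0]
t 16.05 box [ 16.5 -40.7] z 62.6 F [-1.5 -4.7  5. ]
turn units [-0.  0. -0.] shift units now [0.  0.6 0. ] after turn [0.  0.6 0. ]
side bolt_tab 0.63 [281.0, 255.1] [ 16.7 -16.8]
side bolt 0.49 [291.3, 253.8] [14.6 41.9]
top bolt_tab 0.51 [316.0, 253.5] [11.6 52.6]
top disc_peg 0.61 [308.7, 281.1] [-30.3  49.4]
```

```bash
python3 -c "
import cv2
a=cv2.imread('pics/side6.png');cv2.imwrite('pics/c6.png',cv2.resize(a[180:330,210:385],(700,600),interpolation=cv2.INTER_CUBIC))"
```

```text
(no output)
```

View pics/c6.png

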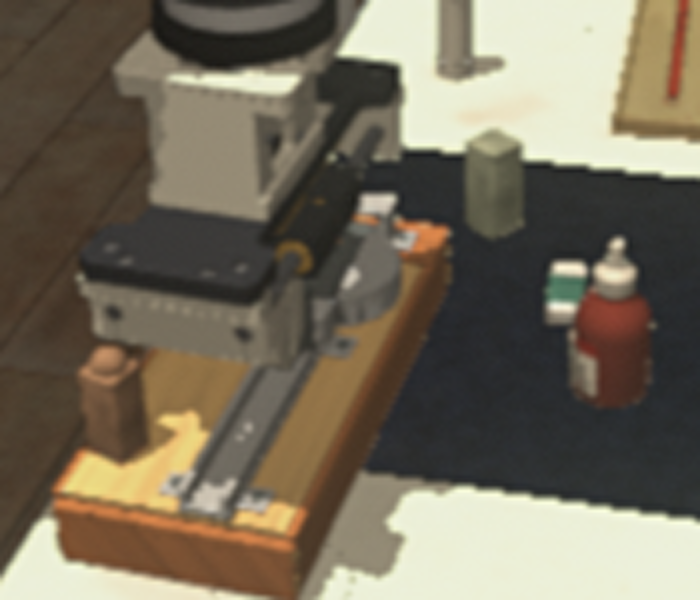

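The side picture looks normal: bolt through the disc, bystanders in place, and the gripper clear of the stone seal at (110,400). I'll lower the tip about 1.5 mm to keep the tail down and push on gently.

```bash
python3 -m pendant '[0,0,0.05,0,0,0,1, 0,0.06,0,0,0,0,1, 0,0.06,0,0,0,0,1, 0,0.06,0,0,0,0,1]' | grep -E "tool_pos|contact"; python3 -m pendant '[0,0.06,0,0,0,0,1, 0,0.06,0,0,0,0,1]'| grep -E "tool_pos|contact";  python3 -m pendant '[0,0.06,0,0,0,0,1, 0,0.05,0,0,0,0,1]'| grep -E "tool_pos|contact"; python3 -c "
from h import *
go(16,-23,62)"
```

```text
tool_pos: [555.6, 200.2, 60.6]
contact_force: [-1.1, -0.7, -0.1]
tool_pos: [556.7, 203.7, 60.6]
contact_force: [-0.3, -0.9, 0.1]
tool_pos: [557.7, 206.7, 60.7]
contact_force: [-0.8, -1.1, -0.8]
t 17.25 box [ 16.3 -28.1] z 60.7 F [-0.8 -1.1 -0.8]
turn units [ 0. -0. -0.] shift units now [ 0.01  0.17 -0.04] after turn [ 0.01  0.17 -0.04]
```

Forces are low again. I'll push the last millimetres to the stop in small steps.

```bash
python3 -m pendant '[0,0.04,0,0,0,0,1, 0,0.04,0,0,0,0,1]' | grep -E "tool_pos|contact"; python3 -m pendant '[0,0.04,0,0,0,0,1]'| grep -E "tool_pos|contact";  python3 -m pendant '[0,0.03,0,0,0,0,1]'| grep -E "tool_pos|contact";python3 -c "
from h import *
go(16,-23,62)"
```

```text
tool_pos: [558.1, 208.0, 60.7]
contact_force: [-3.3, -9.1, 2.2]
tool_pos: [558.1, 208.0, 60.7]
contact_force: [-4.2, -13.4, 3.8]
tool_pos: [558.1, 208.0, 60.8]
contact_force: [-4.2, -15.5, 5.1]
t 17.65 box [ 16.2 -26.8] z 60.8 F [ -4.2 -15.5   5.1]
turn units [-0.08 -0.02  0.  ] shift units now [ 0.01  0.13 -0.04] after turn [ 0.01  0.13 -0.04]
```

It has met a hard stop after about 99 mm of travel from first contact, which is the expected full stroke. I'll back off, lift clear and check.

```bash
python3 -m pendant '[0,-0.2,0,0,0,0,1, 0,-0.8,0,0,0,0,1, 0,-0.9,-0.3,0,0,0,1, 0,-0.9,-1,0,0,0,1, 0,-0.9,-1,0,0,0,1, 0,-0.5,-1,0,0,0,1, 0,0,0,0,0,0,1, 0,0,0,0,0,0,1]'
python3 - <<'E'
from h import *
np.set_printoptions(precision=1,suppress=True)
a={}
for c in("side","top","wrist"):
    m=camera_model(c);a[c]=capture(c)[:,:,::-1]
    for t,z in(("bolt_tab",80),("bolt",44),("disc_peg",92),("keeper",50),("stone_seal",40)):
        for r in pinpoint(c,t)[:1]: print(c,t,r["score"],r["location"],w2b(atz(c,r["location"],z,m)))
cv2.imwrite("pics/c7.png",np.hstack([cv2.resize(a["top"][210:310,260:360],(400,400),interpolation=cv2.INTER_CUBIC),cv2.resize(a["side"][190:290,250:350],(400,400),interpolation=cv2.INTER_CUBIC)]))
E
```

```text
time: 18.45
tool_pos: [521.2, 90.8, 160.6]
tcp_rot: [3.14, 0.002, 2.831]
contact_force: [-0.9, 0.0, -0.7]
grip_width: 0.7
finger_force: 0.0
side bolt_tab 0.59 [279.9, 254.1] [ 13.6 -14.3]
side bolt 0.85 [293.5, 252.1] [16.8 48.7]
side disc_peg 0.83 [266.3, 224.9] [-41.4  58.3]
side keeper 0.63 [297.5, 232.0] [  3.4 114.1]
side stone_seal 0.86 [238.5, 291.6] [-38.4 -90.1]
top bolt_tab 0.89 [359.8, 262.8] [ 19.4 -12.9]
top bolt 0.85 [318.6, 254.4] [13.3 49.6]
top disc_peg 0.9 [307.6, 282.7] [-33.   50.1]
top keeper 0.91 [283.5, 240.1] [ 16.5 107.2]
top stone_seal 0.74 [347.0, 278.6] [-7.7 -3.6]
wrist bolt_tab 0.78 [566.0, 243.7] [16.4 -8.6]
wrist bolt 0.61 [625.7, 230.4] [17.5 50.8]
wrist stone_seal 0.59 [418.1, 146.8] [-36.4 -88.6]
```

View pics/c7.png

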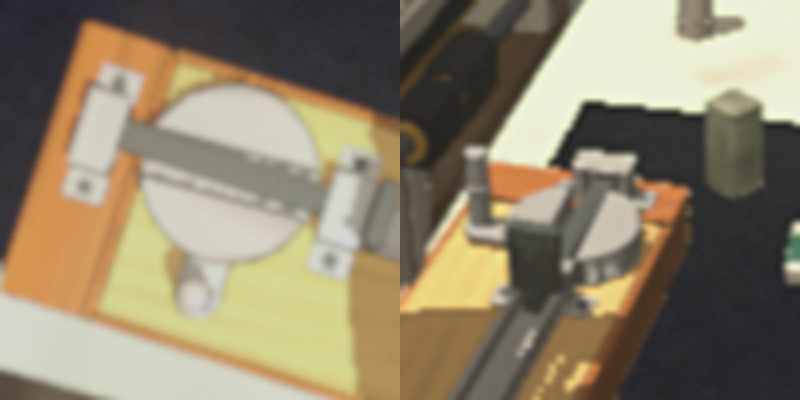

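The bolt runs through the slot under the keeper (left half, about (100,125)), its tab is against the bridge, and all estimates give y ≈ 49–51 mm. I'll hand it in.

```bash
python3 -c "
from plant import close_job
print(close_job())"
```

```text
the job is handed in; nothing more can be done
None
```

The job is handed in, though no verdict came back: the disc is lined up, the bolt is home in the keeper (box y ≈ 49–51 mm), and the bystanders look undisturbed in the pictures.

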